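Shut the keeper bar and hold the sprung punch down at the setting height

ROBOT

A 6-joint arm with a two-finger parallel gripper is mounted at the origin on the work surface. World frame = base frame: x ahead of the robot, y to its left, z up, the work surface at z = 0. Lengths are in m, angles in degrees, forces in N, time in s.
With the tool pointing down it reaches from about 0.375 to 0.75 m from the base axis. Payload 9 kg.
Tool frame: the origin (TCP) lies where the fingers leave the gripper's body, on its centre line; the fingertips stand 73 mm ahead of it and the grasp point (between the pads) lies 54 mm ahead of it (robot.tip_reach is the distance from the TCP to the fingertips, in m); z points along the fingers, y is the direction in which the jaws open and shut (so a half turn about z gives the same grasp; the last joint's range is limited). The gripper opens to 85 mm and grips with 20 to 120 N. Pads are 22 mm wide; open, the fingers measure 114 mm over their backs; the gripper's body (76 mm by 85 mm) begins 54 mm behind the grasp point. The pads swing forward as they close: fully open they stand 13 mm farther back than shut.
Start: joints at [63.73, 5.964, 5.575, 89.605, 0, 77.527], TCP at [0.143, 0.583, 0.304] pointing down, gripper open.
Joint ranges: [-171.21, 171.21], [-48.23, 106.86], [-62.78, 66.21], [-105.2, 120.99], [-86.42, 89.51], [-180, 180]. Speed limits (degrees/s): [127.2, 127.2, 147.25, 180, 180, 180].

INTERFACE

Orientations are given as [roll, pitch, yaw] about the fixed x, y, z axes, in that order (R = Rz(yaw) Ry(pitch) Rx(roll)).
In Python, from plant import robot gives the robot as it stands. Calls block until the motion is done:
- robot.move_pose(position, orientation): joint-space move of the TCP to a pose.
- robot.line_to(position, vel=0.15, rotation=None, guard=None): straight line of the TCP; rotation=None keeps the orientation; vel is the mean speed in m/s. With guard (N) it stops when the force on the tool has changed by that much, and returns True; else False.
- robot.goto_joints(angles): joint-space move.
- robot.set_gripper(opening): finger opening in m; the grip force is fixed at half the most; returns when the fingers have stopped.
- robot.pause(seconds).
- robot.ik(position, orientation): joint angles nearest the present ones, or None.
- robot.observe(): the state.
- robot.grab_frame(name): name is "scene" or "top" or "wrist"; returns the picture (384x512x3 uint8, blue, green, red); there is no depth.
- robot.get_calibration(name): a dict with "vertical_fov" (degrees; the focal length in pixels is half the picture's height over the tangent of half this angle, whatever the lens; pixels are square), "cx", "cy" (the principal point, pixels), "rvec" (rotation vector, rad) and "tvec" (3), from world to camera coordinates, as OpenCV has them. Camera axes: x right, y down, z forward; pixel columns grow to the right and rows downward; lengths in m; the calibration is good to about 2 mm. The wrist camera is an equidistant fisheye: a pixel r from the principal point sees the ray r / f radians off the axis. A picture is of the moment at which its call begins: read the wrist's pose just before it. get_calibration takes no time and is no camera call; for the wrist camera it gives the pose at the moment of the call.
A pose or a line that the arm cannot do raises robot.IKError and nothing moves.
- robot.job_done(): hands the job in, once; it reports no verdict.
The state is a dict: "time": time; "q": joint angles; "qvel": joint speeds; "joint_torque": joint torques, N m; "tool_pos": TCP position; "tcp_rot": TCP orientation; "ft_force": force on the tool from outside, world axes, zero at the start; "torque": the same for the moment, N m; "gripper_width": finger opening in m.
Only numpy, scipy, OpenCV 4.12 (cv2) and the standard library are available. Lean on these libraries where they do the work, as an engineer would, in place of code of your own. Each camera call takes 0.05 s, during which the arm holds its last target.

TASK

A sprung punch unit stands in the fixture for its spring check: swing the fixture's keeper bar shut until it clicks into its detent, and only then press the punch head down with the tips of the closed fingers until its top is flush with the setting post beside it (half of its travel), without ever pushing it down to its stop. The job ends holding: the program finishes with the fingers still pressing the head at that height. Leave the tooling lying around the fixture where it is.

Things in the scene. Friction and masses are not known exactly. Their poses are not given: they have to be found in the camera images.
- fixture: Steel bench fixture, fixed: grey base plate 130 x 190 mm (own x -60 to 70, y -95 to 95), 16 mm thick, with a U-shaped nest (walls to 56 mm above the table) open to own -x. Origin on the underside, z up. The punch unit stands in the nest at own (10, 0) mm. Own -y end: catch block with sprung detent ball, and a stop lug behind the bar (to 56 mm).
- keeper_hinge (a point): Point on the keeper bar's upright hinge axis, at the bar's mid height, 47 mm above the table; own (-22, 75) mm of the fixture.
- keeper_knob (a point): Centre of the keeper bar's knob: upright aluminium cylinder, diameter 16 mm, 40 mm tall (54 to 94 mm above the table), on top of the bar, 125 mm from the hinge axis. The bar is steel, 16 mm wide, 14 mm thick (40 to 54 mm above the table), and reaches 166 mm from the hinge axis, so past the knob.
- keeper (a joint): Angle of the keeper bar, rad: 0 = shut on its stop (bar pointing from the hinge along the fixture's -y, across the nest's open side), growing as its free end swings level to the fixture's -x side; starts at 0.8 to 1.5, stops at 1.7. Light (0.5 N at the knob), stays where left. From 0.17 to 0.08 it rides onto the detent ball (about 8 to 14 N at the knob); clicked home below 0.03.
- punch_top (a point): Centre of the top face of the sprung punch head (steel disc, diameter 34 mm, 12 mm thick) of the unit in the nest; 110 mm above the table when not pressed. Its guide below is 44 mm in diameter with its top 76 mm above the table.
- punch (a joint): How far the sprung punch head is pressed down, m: 0 = free, 0.020 = at its stop, 0.010 = flush with the setting post. It moves straight down; the spring takes about 6 N to start and 0.6 N more per mm (about 12 N at 10 mm), and lifts the head again when let go.
- guide: The punch unit's steel guide with all it carries (the punch head too): loose, 44 mm diameter, 60 mm tall without the head, about 0.7 kg, standing with 1.5 mm clearance in the nest; origin at the centre of its underside, 16 mm above the table.
- post_top (a point): Centre of the top of the setting post, a fixed upright aluminium pin of 12 mm diameter on the fixture, 61 mm from the punch axis; its top is 100 mm above the table.
- spare_unit: Bystander: a like punch unit standing on the table beside the fixture (not in the nest), 44 mm diameter, 94 mm tall; origin under its centre.
- die_large: Bystander: steel die ring, 52 mm diameter, 30 mm tall; origin under its centre.
- die_small: Bystander: steel die ring, 38 mm diameter, 26 mm tall; origin under its centre.
- capped_punch: Bystander: round steel punch standing up, 31 mm diameter, 68 mm tall, with a plastic cap on top; origin under its centre.
- wrench: Bystander: wrench lying flat on the table to the robot's left.
- stop_clamp: Bystander: small metal stop clamp, 75 x 45 mm, 72 mm tall, to the robot's right; origin under its centre.
Things that resemble listed ones, but are neither listed nor needed, are in the scene too. What is shaped like the guide but purple or yellow is not meant. Leave any pink or turquoise look-alike of the fixture alone.

How it is judged:
By the outcome, as a careful person would: the job done as asked, in the order asked, and still so for the second after the job is handed in, while the arm keeps its last pose, push and grip.
It also fails if it takes over 48 s, if anything falls off the work surface, if the arm or the gripper's body presses on something with over 40 N, if the wrist force passes 120 N, or if a joint passes its speed limit or range.

## Working session

There is one attempt and no reset: what is moved stays moved. The work goes in short steps, each a Python script; the robot and the scene stay as the last script left them, time stands still between calls to the robot, and variables do not carry over. Pictures are saved under pics/ and viewed, and the job is handed in when it is done.

```bash
mkdir -p pics; ls; python3 - <<'E'
from plant import robot
import cv2
for n in ("scene","top","wrist"):
    c=robot.get_calibration(n); print(n,c)
    cv2.imwrite(f"pics/{n}0.png",robot.grab_frame(n))
s=robot.observe();print(s)
E
```

```text
pics
scene {'vertical_fov': 48.99500393760182, 'cx': 259.5785063355322, 'cy': 190.86427830849073, 'rvec': array([ 1.67804634,  1.76496137, -0.79061689]), 'tvec': array([ 0.0193168 , -0.28363678,  1.57689741])}
top {'vertical_fov': 51.24221962661941, 'cx': 252.4166169678085, 'cy': 193.49558080759138, 'rvec': array([ 2.19197616, -2.15665286,  0.11175436]), 'tvec': array([-0.00557203,  0.5460004 ,  1.20531629])}
wrist {'vertical_fov': 65.70646984690485, 'cx': 252.49189149820864, 'cy': 190.6897916035896, 'rvec': array([-2.28644263, -1.79478963, -0.25419415]), 'tvec': array([-0.60036885, -0.03755891,  0.3798313 ])}
{'time': 0.15, 'q': array([6.37305383e+01, 5.99170696e+00, 5.53921126e+00, 8.96029732e+01,
       7.71578639e-04, 7.75273301e+01]), 'qvel': array([ 0.0097944 , -0.1457273 ,  0.17999209,  0.05597491, -0.06954645,
        0.0365362 ]), 'joint_torque': array([ 3.60000755e-03, -5.57358098e+01,  5.04007816e+01,  1.25778088e-02,
       -2.08683059e-04,  1.03482569e-05]), 'tool_pos': array([0.14299643, 0.58254659, 0.30330963]), 'tcp_rot': array([-1.79946007e+02, -1.27332032e-02,  1.66203202e+02]), 'ft_force': array([-0.45632648,  1.4264658 ,  0.2288765 ]), 'torque': array([-0.00803336, -0.01292328, -0.00594437]), 'gripper_width': 0.08538066008687878}
```

View pics/scene0.png

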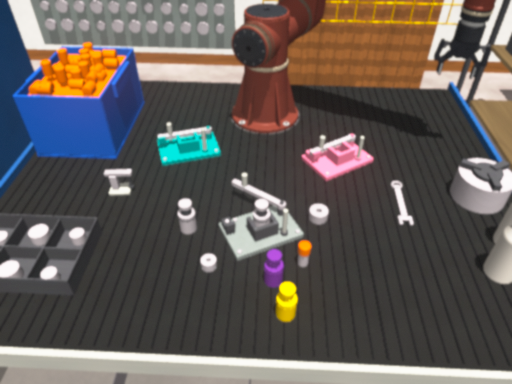

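View pics/top0.png

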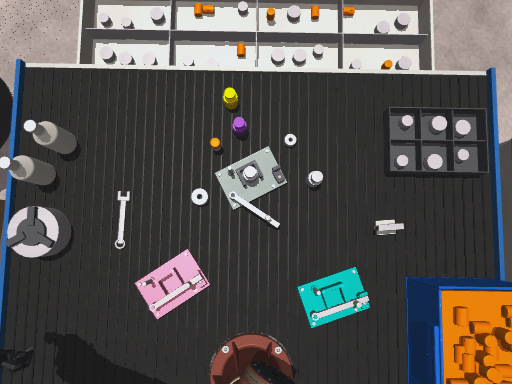

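View pics/wrist0.png

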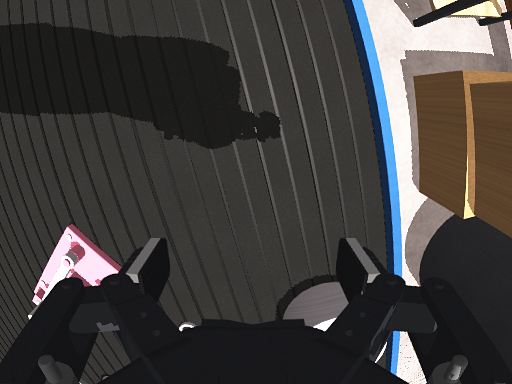

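The top view shows the grey fixture at about (250,177), with the bar free end near (278,225) and the post near (233,195). I'm zooming in for measurements.

```bash
python3 - <<'E'
import cv2
a=cv2.imread("pics/top0.png")[130:240,180:340]; cv2.imwrite("pics/topz.png",cv2.resize(a,None,fx=5,fy=5,interpolation=cv2.INTER_CUBIC))
a=cv2.imread("pics/scene0.png")[165:275,170:330]; cv2.imwrite("pics/scenez.png",cv2.resize(a,None,fx=5,fy=5,interpolation=cv2.INTER_CUBIC))
E
```

```text
(no output)
```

View pics/topz.png

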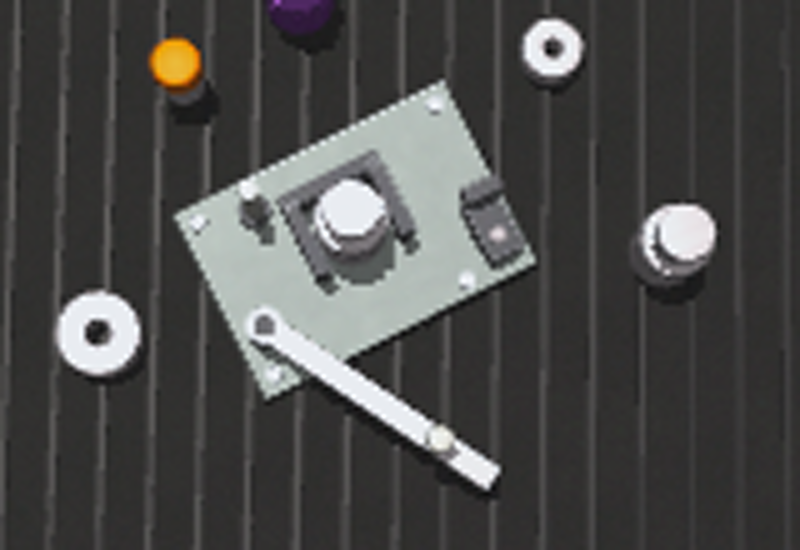

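View pics/scenez.png

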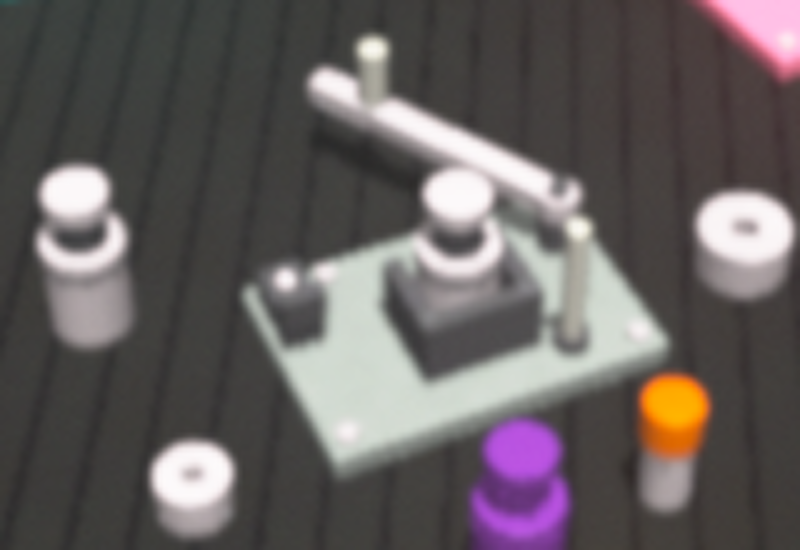

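```bash
cat > h.py <<'E'
import numpy as np, cv2
from plant import robot
from scipy.optimize import least_squares
def proj(n,P,c=None):
    c=c or robot.get_calibration(n); f=192/np.tan(np.radians(c["vertical_fov"]/2))
    K=np.array([[f,0,c["cx"]],[0,f,c["cy"]],[0,0,1]])
    P=np.atleast_2d(P).astype(float)
    if n=="wrist":
        X=P@cv2.Rodrigues(c["rvec"])[0].T+c["tvec"]; r=np.hypot(X[:,0],X[:,1]); t=np.arctan2(r,X[:,2])
        return np.c_[c["cx"]+f*t*X[:,0]/r,c["cy"]+f*t*X[:,1]/r]
    return cv2.projectPoints(P,c["rvec"],c["tvec"],K,None)[0].reshape(-1,2)
def own2w(p,o): 
    o=np.atleast_2d(o).astype(float); c,s=np.cos(p[2]),np.sin(p[2])
    return np.c_[p[0]+c*o[:,0]-s*o[:,1],p[1]+s*o[:,0]+c*o[:,1],o[:,2]]
E
cat > fit.py <<'E'
from h import *
T=lambda z:(np.array(z)+.5)/5-.5+np.array([180,130])
S=lambda z:(np.array(z)+.5)/5-.5+np.array([170,165])
c=np.array([[70,-95,16],[-60,-95,16],[-60,95,16],[70,95,16],[10,0,110],[-22,75,54]])/1000
top=T([(445,80),(537,262),(267,398),(175,216),(349,208),(265,325)])
# scene: A bottom-left front (340,470 incl thickness), D right
sc=S([(338,463),(246,292),(667,342),(458,192),(562,190)]); si=[0,1,3,4,5]
kt=T([(440,437)])[0]; ks=S([(373,45)])[0]
pt=T([(248,187)])[0]; ps=S([(579,226)])[0]
def full(v):
    p=v[:3]; a=v[3]
    W=own2w(p,c)
    h=np.array([-.022,.075,0]); k=h+.125*np.array([-np.sin(a),-np.cos(a),0]);k[2]=.094
    post=np.array([.010+.061*np.cos(v[4]),.061*np.sin(v[4]),.1])
    return W,own2w(p,k),own2w(p,post)
def res(v):
    W,k,po=full(v)
    return np.r_[(proj("top",W)-top).ravel(),(proj("scene",W[si])-sc).ravel(),(proj("top",k)-kt).ravel(),(proj("scene",k)-ks).ravel(),(proj("top",po)-pt).ravel(),(proj("scene",po)-ps).ravel()]
r=least_squares(res,[.55,0,.4,.9,1.4],loss="soft_l1")
print("pose",r.x[:2],np.degrees(r.x[2]),"keeper",r.x[3],"post ang",np.degrees(r.x[4]))
print(np.round(res(r.x).reshape(-1,2),1).tolist())
for n,w in zip("W k po".split(),full(r.x)): print(n,np.round(w,4).tolist())
np.save("pose.npy",r.x)
E
python3 fit.py
```

```text
pose [0.59284444 0.00808673] 27.990557793346962 keeper 1.063423147885435 post ang 50.839077758691204
[[-0.7, -0.1], [0.0, 0.1], [-0.4, 0.6], [-0.9, -0.1], [0.2, 0.2], [-0.4, 0.3], [-0.5, -0.0], [-1.0, -0.0], [0.5, 0.4], [0.1, 0.4], [-0.9, 0.6], [-0.2, 0.6], [-0.3, 0.8], [-0.1, 0.6], [-0.3, 0.7]]
W [[0.6992, -0.0429, 0.016], [0.5844, -0.104, 0.016], [0.4953, 0.0638, 0.016], [0.6101, 0.1248, 0.016], [0.6017, 0.0128, 0.11], [0.5382, 0.064, 0.054]]
k [[0.4703, -0.0409, 0.094]]
po [[0.6135, 0.0726, 0.1]]
```

The pose fits to under 1 px. The knob is at about (0.470, -0.041) with keeper at about 1.06 rad, and the punch is at (0.602, 0.013). Next I'll check IK for the whole path, close the gripper and approach from behind the knob.

```bash
cat >> h.py <<'E'
v=np.load("pose.npy")
def knob(a,back=0.0,side=0.0):
    "world xy of knob at keeper angle a, shifted back along growing-angle tangent; and yaw with tool x on tangent"
    b=np.array([-np.sin(a),-np.cos(a),0]); t=np.array([-np.cos(a),np.sin(a),0])
    p=np.array([-.022,.075,0])+(.125+side)*b+back*t
    w=own2w(v[:3],p)[0]; 
    yaw=np.degrees(np.arctan2(*(own2w([0,0,v[2]],-t)[0][[1,0]])))
    return w[:2],yaw
E
python3 - <<'E'
from h import *
print(robot.tip_reach)
q0=robot.observe()["q"]
for off in (0,180,-180,90,-90):
  print(off)
  for a in (1.06,.5,0,-.05):
    p,y=knob(a,.02); y=(y+off+180)%360-180
    q=robot.ik([*p,.137],[180,0,y]); print(a,p.round(3),round(y),None if q is None else np.round(q))
E
```

```text
0.0726
0
1.06 [ 0.454 -0.03 ] -33 [ -20.  -18.  -34.   74.    0. -168.]
0.5 [ 0.517 -0.061] -1 [-21.  -6. -24.  72.   0. 160.]
0 [ 0.579 -0.056] 28 [-18.   5. -13.  72.   0. 134.]
-0.05 [ 0.585 -0.054] 31 [-18.   6. -12.  72.   0. 131.]
180
1.06 [ 0.454 -0.03 ] 147 [-20. -18. -34.  74.   0.  12.]
0.5 [ 0.517 -0.061] 179 [-21.  -6. -24.  72.   0. -20.]
0 [ 0.579 -0.056] -152 [-18.   5. -13.  72.   0. -46.]
-0.05 [ 0.585 -0.054] -149 [-18.   6. -12.  72.   0. -49.]
-180
1.06 [ 0.454 -0.03 ] 147 [-20. -18. -34.  74.   0.  12.]
0.5 [ 0.517 -0.061] 179 [-21.  -6. -24.  72.   0. -20.]
0 [ 0.579 -0.056] -152 [-18.   5. -13.  72.   0. -46.]
-0.05 [ 0.585 -0.054] -149 [-18.   6. -12.  72.   0. -49.]
90
1.06 [ 0.454 -0.03 ] 57 [-20. -18. -34.  74.   0. 102.]
0.5 [ 0.517 -0.061] 89 [-21.  -6. -24.  72.   0.  70.]
0 [ 0.579 -0.056] 118 [-18.   5. -13.  72.   0.  44.]
-0.05 [ 0.585 -0.054] 121 [-18.   6. -12.  72.   0.  41.]
-90
1.06 [ 0.454 -0.03 ] -123 [-20. -18. -34.  74.   0. -78.]
0.5 [ 0.517 -0.061] -91 [ -21.   -6.  -24.   72.    0. -110.]
0 [ 0.579 -0.056] -62 [ -18.    5.  -13.   72.    0. -136.]
-0.05 [ 0.585 -0.054] -59 [ -18.    6.  -12.   72.    0. -139.]
```

```bash
sed -i 's/    return w\[:2\],yaw/    return w[:2],(yaw+360)%360-180/' h.py; python3 - <<'E'
from h import *
robot.set_gripper(0)
a=v[3]; p,y=knob(a,.045)
robot.move_pose([*p,.24],[180,0,y])
c=robot.get_calibration("wrist"); im=robot.grab_frame("wrist")
pts=[[*knob(a)[0],.094],[*own2w(v[:3],[.01,0,.11])[0]],own2w(v[:3],[.01+.061*np.cos(v[4]),.061*np.sin(v[4]),.1])[0],own2w(v[:3],[-.022,.075,.054])[0]]
uv=proj("wrist",pts,c); print(uv.round(1).tolist())
cv2.imwrite("pics/w1raw.png",im)
for u in uv: cv2.drawMarker(im,tuple(int(round(t)) for t in u),(0,0,255),cv2.MARKER_CROSS,10,1)
cv2.imwrite("pics/w1.png",im)
s=robot.observe();print(s["time"],s["tool_pos"],s["gripper_width"],s["ft_force"])
E
```

```text
[[250.4, 252.3], [372.0, 329.5], [422.9, 298.8], [375.3, 230.2]]
3.3417 [ 0.4326272  -0.01591823  0.2401204 ] 3.413303169897396e-05 [0.54813757 0.70961461 0.17709043]
```

View pics/w1.png

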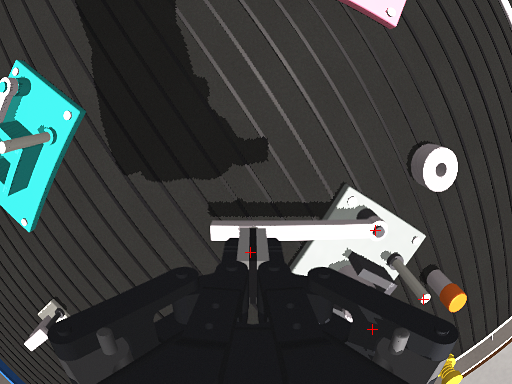

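The wrist view agrees: hinge marker at (375,230) against the hole at about (379,230), and post tip at about (426,299) against the marker at (423,299). Now I'll lower and push the keeper until just short of the detent.

```bash
python3 - <<'E'
from h import *
a=v[3]; Z=.0726+.066
p,y=knob(a,.045); 
print(robot.line_to([*p,Z],vel=.15,guard=10))
f0=robot.observe()["ft_force"]
for a in np.linspace(v[3],.27,6):
    p,y=knob(a,.019)
    g=robot.line_to([*p,Z],vel=.09,rotation=[180,0,y],guard=10)
    s=robot.observe(); print(round(a,2),g,(s["ft_force"]-f0).round(1),s["tool_pos"].round(4),round(s["time"],2))
    if g: break
cv2.imwrite("pics/t2.png",cv2.resize(robot.grab_frame("top")[130:240,180:340],None,fx=5,fy=5,interpolation=cv2.INTER_CUBIC))
E
```

```text
False
1.06 False [ 0.1 -0.5 -0.2] [ 0.4544 -0.0306  0.139 ] 4.61
0.9 False [ 0.4  0.3 -0.4] [ 0.4699 -0.0424  0.1386] 4.98
0.75 False [ 0.5 -1.  -0.4] [ 0.4875 -0.0516  0.1385] 5.36
0.59 False [ 0.5 -0.6  0.2] [ 0.5064 -0.0581  0.1385] 5.73
0.43 False [-0.4 -1.  -0.1] [ 0.5261 -0.0616  0.1385] 6.11
0.27 False [ 0.7 -0.6 -0.1] [ 0.5461 -0.0619  0.1385] 6.48
```

View pics/t2.png

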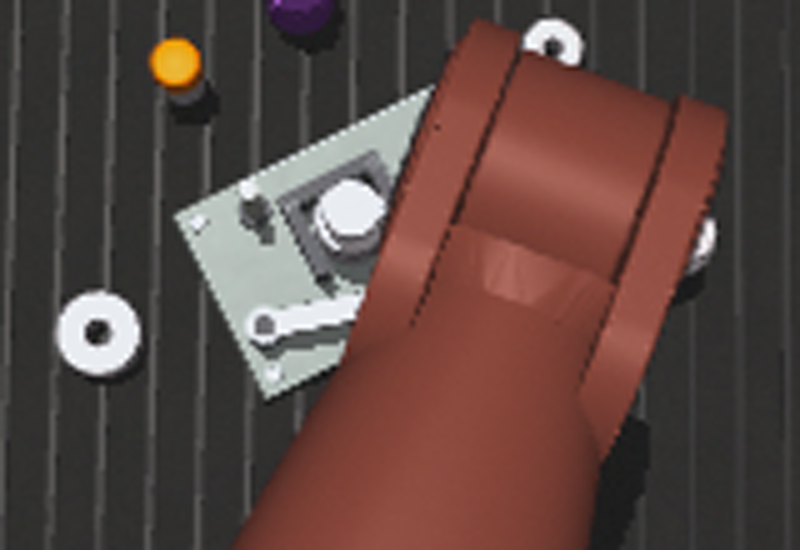

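The bar follows: it lies about 15° from the shut direction. Now I'll push it over the detent in small steps while logging force.

```bash
python3 - <<'E'
from h import *
Z=.0726+.066
f0=robot.observe()["ft_force"]
for a in np.arange(.24,-.061,-.015):
    p,y=knob(a,.019)
    g=robot.line_to([*p,Z],vel=.02,rotation=[180,0,y],guard=22)
    s=robot.observe(); t=np.array([np.cos(np.radians(y)),np.sin(np.radians(y))])
    f=(s["ft_force"]-f0); lag=(s["tool_pos"][:2]-p)@-t
    print(round(a,3),g,f.round(1),"push",round(f[:2]@t,1),"lag mm",round(lag*1e3,2),round(s["time"],2))
    if g or (a<.06 and np.hypot(*f[:2])>20): break
E
```

```text
0.24 False [-0.3  0.9 -1.3] push 0.1 lag mm -0.02 6.88
0.225 False [0.4 0.5 0.3] push -0.5 lag mm 0.08 7.12
0.21 False [-0.2  0.1  0.6] push 0.2 lag mm 0.09 7.38
0.195 False [-0.6  0.7 -0.4] push 0.3 lag mm 0.1 7.62
0.18 False [-0.1  0.9  0.4] push -0.2 lag mm 0.1 7.88
0.165 False [ 0.7  1.5 -0.1] push -1.2 lag mm 0.09 8.12
0.15 False [-3.4  0.8  1.2] push 2.9 lag mm -0.15 8.38
0.135 False [ 0.   2.2 -1. ] push -0.8 lag mm 0.37 8.62
0.12 False [ 0.8  0.6 -1.3] push -1.0 lag mm 0.2 8.88
0.105 False [ 0.3  0.9 -0.1] push -0.6 lag mm 0.19 9.12
0.09 False [-0.1  2.4  0.8] push -0.8 lag mm 0.16 9.38
0.075 False [-0.4  1.5 -0.2] push -0.2 lag mm 0.16 9.62
0.06 False [ 0.1  1.5 -1.2] push -0.7 lag mm 0.18 9.88
0.045 False [-0.   0.9 -0.1] push -0.3 lag mm 0.17 10.12
0.03 False [ 0.1  1.3 -0.7] push -0.7 lag mm 0.15 10.38
0.015 False [-0.7  1.  -0.6] push 0.2 lag mm 0.14 10.62
-0.0 False [ 0.   2.2 -0.4] push -1.0 lag mm 0.09 10.88
-0.015 False [-4.7 -0.7  2.8] push 4.5 lag mm -0.71 11.12
-0.03 False [-14.2  -4.5   7.5] push 14.5 lag mm -2.09 11.38
-0.045 False [-23.3  -8.6  12.2] push 24.4 lag mm -3.49 11.62
```

The force stayed near zero after the detent bump, then rose to 24 N at the stop. I'll back off and check in the pictures.

```bash
python3 - <<'E'
from h import *
Z=.0726+.066
p,y=knob(-.02,.04)
robot.line_to([*p,Z],vel=.08)
robot.line_to([*p,.22],vel=.2)
p2,_=knob(0,.10)
q=robot.observe()["q"]; print(q.round(1))
c=robot.get_calibration("wrist"); im=robot.grab_frame("wrist"); 
for a in (0,.08): 
  b=knob(a,0,.041)[0]; 
  for z in (.054,): 
    u=proj("wrist",[[*b,z]],c)[0]; print(a,u)
cv2.imwrite("pics/w3.png",im)
cv2.imwrite("pics/s3.png",cv2.resize(robot.grab_frame("scene")[165:275,170:330],None,fx=5,fy=5,interpolation=cv2.INTER_CUBIC))
print(proj("scene",[[*knob(0)[0],.094],[*knob(.05)[0],.094],[*knob(.1)[0],.094]])) 
print(robot.observe()["time"])
E
```

```text
[-19.7   0.4  -8.9  80.7   0.  -50.3]
0 [204.39833697 230.22075219]
0.08 [204.84264208 216.20235664]
[[238.03858289 205.83619129]
 [237.13232956 204.28791398]
 [236.34821297 202.72073036]]
12.7333
```

View pics/w3.png

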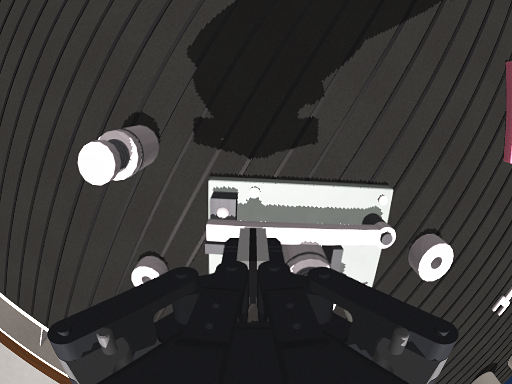

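View pics/s3.png

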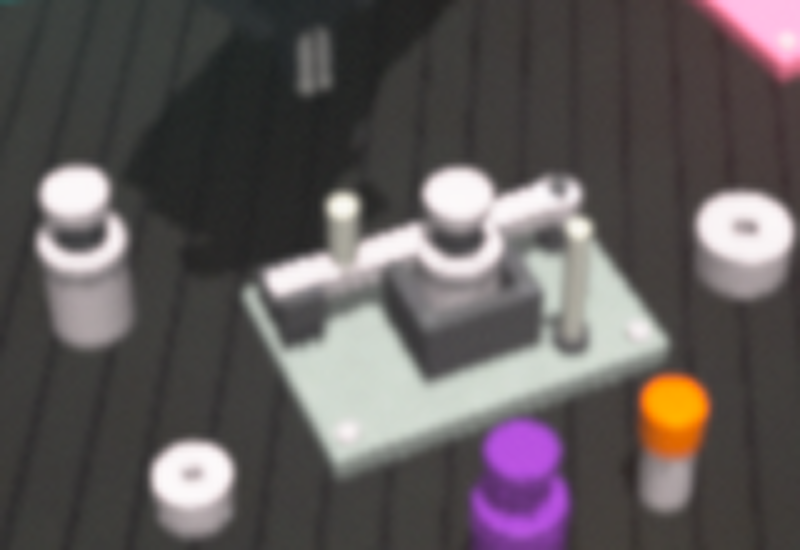

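The bar is shut. In the wrist view the detent ball at (222,213) is now in front of the bar, and the bar's end centre is at y≈231 where the angle-0 prediction is 230. In the scene view the knob is at (238.3,204.9), within about 1 px of shut. Next is the press.

```bash
python3 - <<'E'
from h import *
P=own2w(v[:3],[.01,0,.11])[0]; _,y=knob(0)
robot.move_pose([P[0],P[1],.0726+.150],[180,0,y])
robot.pause(.2)
cv2.imwrite("pics/s4.png",cv2.resize(robot.grab_frame("scene")[165:275,170:330],None,fx=5,fy=5,interpolation=cv2.INTER_CUBIC))
robot.line_to([P[0],P[1],.0726+.118],vel=.08,guard=6)
robot.pause(.2)
f0=robot.observe()["ft_force"]
for k in range(9):
    z=.1165-.0015*k+.0726
    robot.line_to([P[0],P[1],z],vel=.02,guard=12)
    s=robot.observe(); f=np.mean([robot.observe()["ft_force"] for _ in range(3)],0)-f0
    print("cmd tip",round((z-.0726)*1e3,1),"meas tip",round((s["tool_pos"][2]-.0726)*1e3,2),f.round(1),s["tcp_rot"].round(2),round(s["time"],2))
    if f[2]>6.5: break
cv2.imwrite("pics/s5.png",cv2.resize(robot.grab_frame("scene")[165:275,170:330],None,fx=5,fy=5,interpolation=cv2.INTER_CUBIC))
cv2.imwrite("pics/t5.png",cv2.resize(robot.grab_frame("top")[130:240,180:340],None,fx=5,fy=5,interpolation=cv2.INTER_CUBIC))
E
```

```text
cmd tip 116.5 meas tip 116.52 [-0.4  0.2 -0.5] [-180.      0.   -152.01] 14.42
cmd tip 115.0 meas tip 114.84 [ 0.3 -1.1 -0.1] [ 1.7999e+02 -1.0000e-02 -1.5201e+02] 14.67
cmd tip 113.5 meas tip 113.35 [-0.6 -0.4 -0.6] [ 1.7999e+02 -1.0000e-02 -1.5201e+02] 14.92
cmd tip 112.0 meas tip 111.86 [-0.2 -1.4 -0.7] [ 1.7999e+02 -1.0000e-02 -1.5201e+02] 15.17
cmd tip 110.5 meas tip 110.38 [-0.8 -0.9 -0.9] [ 1.7999e+02 -1.0000e-02 -1.5201e+02] 15.42
cmd tip 109.0 meas tip 109.61 [-1.8 -0.2  4.9] [-1.7997e+02  3.0000e-02 -1.5201e+02] 15.67
cmd tip 107.5 meas tip 108.27 [-1.7  0.1  4.8] [-1.7996e+02  4.0000e-02 -1.5201e+02] 15.92
cmd tip 106.0 meas tip 106.86 [-1.7 -0.5  5.9] [-1.7996e+02  4.0000e-02 -1.5200e+02] 16.17
cmd tip 104.5 meas tip 105.49 [-2.9 -0.2  6.6] [-1.7996e+02  5.0000e-02 -1.5201e+02] 16.42
```

View pics/s5.png

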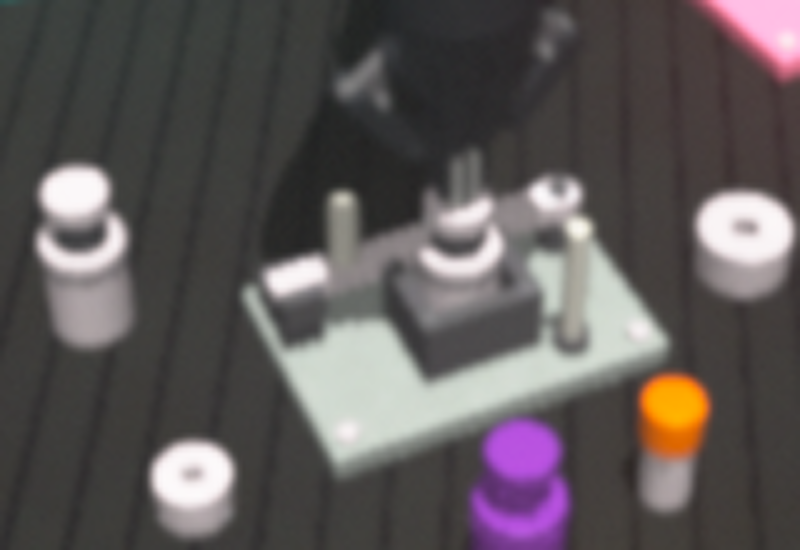

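Contact came at about 110 mm, as it should, and the tips are centred on the head at about (458,205). Now down to 100 mm with feedback.

```bash
python3 - <<'E'
from h import *
P=own2w(v[:3],[.01,0,.11])[0]
cmd=.1045
tgt=.1000
for k in range(8):
    m=np.mean([robot.observe()["tool_pos"][2] for _ in range(3)])-.0726
    e=tgt-m
    print("tip",round(m*1e3,2),"cmd",round(cmd*1e3,2),robot.observe()["ft_force"].round(1),round(robot.observe()["time"],2))
    if abs(e)<.00015: break
    cmd+=np.clip(e,-.002,.002); cmd=max(cmd,.096)
    robot.line_to([P[0],P[1],cmd+.0726],vel=.015); robot.pause(.3)
robot.pause(.5); s=robot.observe(); print(s["tool_pos"][2]-.0726,s["ft_force"],s["time"])
for n,(r,cc) in {"scene":(165,170),"top":(130,180)}.items():
    cv2.imwrite(f"pics/{n}6.png",cv2.resize(robot.grab_frame(n)[r:r+110,cc:cc+160],None,fx=5,fy=5,interpolation=cv2.INTER_CUBIC))
cv2.imwrite("pics/w6.png",robot.grab_frame("wrist"))
for z in (.11,.105,.1,.095,.09): print(z,(proj("scene",[[P[0],P[1],z]])[0]-[170,165])*5)
E
```

```text
tip 105.57 cmd 104.5 [-2.2  0.2  7.2] 16.52
tip 103.79 cmd 102.5 [-2.7  0.5  8.9] 17.1
tip 101.98 cmd 100.5 [-1.8  0.7  9.7] 17.68
tip 100.17 cmd 98.52 [-4.5  0.7 10.6] 18.27
tip 99.98 cmd 98.35 [-3.9  1.  11.1] 18.82
0.10002745006789049 [-4.18199416 -0.05836252 11.28691974] 19.3167
0.11 [456.614218   191.92836291]
0.105 [456.51809689 199.21971841]
0.1 [456.42257543 206.46558557]
0.095 [456.32764806 213.66638875]
0.09 [456.23330923 220.82254705]
```

View pics/scene6.png

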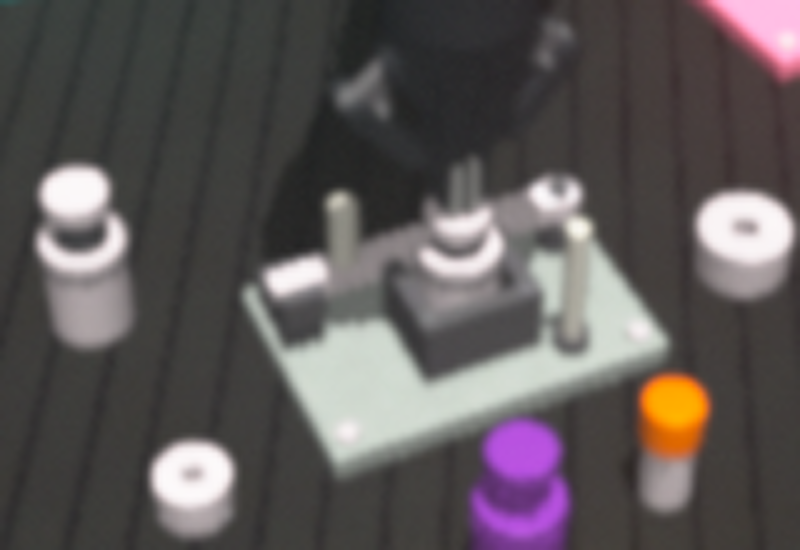

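View pics/w6.png

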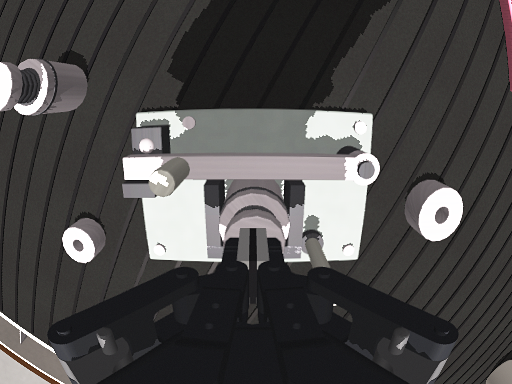

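In the wrist view the tips at about (252,232) are centred on the head. The bar runs parallel to the plate edge and sits behind the detent ball at (147,146). The measured tip height of 100.0 mm and about 11 N both match half travel, so I'm handing in while holding.

```bash
python3 - <<'E'
from plant import robot
s=robot.observe(); print(s["tool_pos"][2]-.0726,s["ft_force"],s["time"]); print(robot.job_done())
E
```

```text
0.10000267402806301 [-2.92958645  0.3963647  10.86773708] 19.4667
the job is handed in; nothing more can be done
None
```

I shut the keeper bar first, then pressed the punch head to flush height with the closed fingertips. The job was handed in at 19.5 s with the arm still holding there.

- **Keeper:** I pushed the knob along its arc until the bar met its stop at about 24 N. After I backed off, the wrist and scene pictures showed the bar behind the detent ball and within about 0.01–0.03 rad of shut. The logged force in the detent zone peaked at only about 3 N, below the 8–14 N stated, probably because I read it only at the end of each step. I judged the click from the firm stop and the pictures.
- **Punch:** Contact came at a tip height of about 110 mm, as expected. The last reading before hand-in was 100.0 mm, or 10 mm of travel, at 10.9 N (about 12 N expected). No tip reading went below 99.98 mm, so the head stayed well clear of its stop. The pictures could not confirm flushness with the post to better than a few millimetres, so that rests on the measured tip height.
- **Tooling:** None of the tooling in the zoomed views around the fixture appeared to have moved. I did not re-check the wrench and the stop clamp, which lie outside those views.

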